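# Pull the tight cap off the clip jar with the cap puller

## Robot

A 6-joint arm with a two-finger parallel gripper is mounted at the origin on the work surface. World frame = base frame: x ahead of the robot, y to its left, z up, the work surface at z = 0. Lengths are in m, angles in rad, forces in N, time in s.
With the tool pointing down it reaches from about 0.225 to 0.725 m from the base axis. Payload 3.1 kg.
Tool frame: the origin (TCP) lies midway between the tips of the shut fingers; the grasp point (between the pads) lies env.hold_point_z behind it (env.hold_point_z is the distance from the TCP to the grasp point, in m); z points along the fingers, y is the direction in which the jaws open and shut (so a half turn about z gives the same grasp; the last joint's range is limited). The gripper opens to 85 mm and grips with 20 to 120 N. Pads are 22 mm wide; open, the fingers measure 114 mm over their backs; the gripper's body (76 mm by 85 mm) begins 54 mm behind the grasp point. The pads swing forward as they close: fully open they stand 13 mm farther back than shut.
Start: joints at [-1.323, 0.048, 0.099, 1.622, 0, 1.443], TCP at [0.193, -0.488, 0.231] pointing down, gripper open.
Joint ranges: [-2.91, 2.91], [-0.99, 1.94], [-1.21, 1.42], [-2.12, 2.29], [-1.49, 1.47], [-3.14, 3.14]. Speed limits (rad/s): [2.79, 2.79, 3.14, 3.14, 3.14, 3.14].

## Interface

Orientations are given as a rotation vector (axis times angle).
In Python, from workcell import env gives the robot as it stands. The module is installed in compiled form; this text tells all that it offers.
- The arm moves only by the shell command python3 -m inch 'ROWS' [FORCE]. ROWS is JSON, a list that holds one entry, the list of rows, each a list of 5 numbers: the opening, from -1 (shut) to 1 (fully open), so that 0 is half open, then the shift along the world's x, y, z in m, then the turn about the world's z in rad. In form: [[[gripper, x, y, z, roll], ...]]. A call has 1 to 8 rows; each row shifts and turns the pose as measured when the row begins; what a row does not reach is not made up. A row lasts 1/8 s, in which the tool goes at most 62.5 mm and 10.7 degrees, less where a joint would pass 70% of its speed; a pose out of reach is approached as far as the arm can. A call is refused whole if a number of a shift passes 0.0625 or a number of a turn 0.188, either way. A call with a gripper value outside its range is refused whole. The fingers move at their own pace and stop on an object; FORCE is the grip in N (left out, the last holds). Time passes only in rows, so rows that do not move let the fingers close. It gives the time, the measured TCP pose, the force and the opening at its end, in the units of the state.
- env.get_state(): the state, without advancing time (a new reading comes with each control period).
- env.capture(name): name is "scene" or "top" or "wrist"; returns the picture (384x512x3 uint8, red, green, blue); there is no depth.
- env.get_calibration(name): a dict with "camera_matrix" (3x3 intrinsics, pixels), "pose" (4x4, takes a point from camera to world coordinates); the wrist camera has in their place "tool_from_camera" (4x4, takes a point from camera to tool coordinates, whose origin is the TCP and whose axes are the flange's). Camera axes: x right, y up, looking along -z (the intrinsics and any distortion apply to the point x, -y, -z); pixel columns grow to the right and rows downward; lengths in m; the calibration is good to about 2 mm. A picture is of the moment at which its call begins: read the wrist's pose just before it. get_calibration takes no time and is no camera call.
- env.hand_in(): hands the job in, once; it reports no verdict.
The state is a dict: "t": time; "joint_pos": joint angles; "dq": joint speeds; "joint_efforts": joint torques, N m; "ee_pos": TCP position; "tcp_rot": TCP orientation; "force": force on the tool from outside, world axes, zero at the start; "torque": the same for the moment, N m; "gripper_width": finger opening in m.
Only numpy, scipy, OpenCV 4.12 (cv2) and the standard library are available. Lean on these libraries where they do the work, as an engineer would, in place of code of your own. Each camera call takes 0.05 s, during which the arm holds its last target. There are 200 camera calls.

## Task

The pink cap is stuck tight in the big jar of clips: pick up the brass cap puller, slide its fork all the way under the cap's wide rim and pull straight up until the cap pops out, without touching the cap with the gripper. Keep the cap level on the fork, set it down gently and upright in the middle of the top of the book stack (feel for the top: the stack's height varies), then stand the puller back on the middle of its grey mat and let go. Do not lean hard on the glass jar or knock over or shift the other things on the desk.

Things in the scene. Friction and masses are not known exactly. Their poses are not given: they have to be found in the camera images.
- jar: Clear round glass jar with gold clips inside, fixed on a 120 x 120 x 15 mm wooden base screwed to the desk. Origin on the jar's axis at desk height, z up. Body 94 mm across up to 85 mm height, then a neck 72 mm across up to the mouth. It does not move.
- jar_mouth (a point): Centre of the jar's mouth, a flat rim 72 mm across and 120 mm above the desk, on which the seated cap's collar stands. Between it and the cap's pink rim a gap 16 mm high is open all round. Catches in the neck hold the seated cap until it is pulled with very roughly 10 N; it pops within the first 8 mm and is clear of the jar after 24 mm.
- cap: Round pink stopper cap, 54 mm tall, about 240 g. Origin on its axis at the foot of its plug, z up. Upward: black rubber plug z 0 to 24 mm (50 mm across at its bead, flat foot 40 mm across), cork collar 60 mm across, z 24 to 40, pink rim 90 mm across, z 40 to 54, flat top. At the start the plug is in the jar's neck, the collar on the mouth. Spring catches hold it.
- cap_rim (a point): Point on the cap's axis at the level of the pink rim's underside (40 mm above the cap's foot); the rim, 45 mm in radius, is what the puller's fork lifts. 90 mm is too wide for most grippers to span.
- puller: Brass cap puller with wooden grip plate, 220 g, 98 mm long, 92 wide, 127 tall, stands on its flat fork. Origin on its underside, where the cap's axis comes when the fork is pushed home; x towards the tines' tips, z up. Riser 40 mm wide at x -60 to -53 carries a top bar over the fork: z 40 to 46, x -60 to 34, 40 mm wide; the cap's rim fits between fork and bar.
- puller_tips (a point): Between the tips of the two flat tines: 38 mm ahead of the puller's origin, 2.5 mm up; axes as the puller's. Tines 70 mm long, 12 wide, 5 thick (z 0 to 5 in puller axes), at y +-34 to +-46 mm, so the slot between them is 68 mm wide. Their last 6 mm turn up to z 9 mm, so that the rim cannot slide off forward.
- puller_heel (a point): Closed end of the fork's slot, 30 mm behind the puller's origin, 2.5 mm up: the collar touches it when the fork is home. The heel bar, as thick as the tines, reaches 30 mm farther back.
- puller_grip (a point): Centre of the place to pinch on the wooden grip plate, 66 mm up the plate from its foot, 26 mm below its top edge; at x -1, y 0, z 101 mm in the puller's axes. Plate 12 mm thick, 92 wide (along y), 92 long, leaning back 28 degrees: upward along it is x -0.469, z +0.883. Too wide to span: pinch its two broad faces with the gripper tilted along the plate.
- stack: Stack of books, fixed, origin at its centre at desk height, z up. Two lower books 190 x 170 mm (cream) and 170 x 150 mm (black) reach to 35 mm height; the top book, kraft-coloured with a brown strap, is 152 x 132 mm and centred on the origin. Its top face lies between 45 and 67 mm above the desk, different every time and not given by this pose: it must be felt or seen. It does not give way.
- mat: Thin grey felt mat, 170 x 140 x 3 mm, fixed to the desk, origin at the centre of its underside; the puller stands on it at the start and must return there.
- mug: Pink mug, 80 mm across, 90 mm tall, loose bystander; origin at the centre of its underside.
- clip_jar: Small glass jar with cork lid, 52 mm across, 75 mm tall, loose bystander; origin at the centre of its underside.
- cactus: White pot with cactus, 68 mm across, 127 mm tall, loose bystander; origin at the centre of its underside.
- bowl: Pink bowl, 150 mm across, 75 mm tall, loose bystander; origin at the centre of its underside.
- tape_roll: Red roll of tape, 64 mm across, 18 mm tall, loose bystander; origin at the centre of its underside.
- sticky_notes: Block of pink notes, 76 x 76 x 20 mm, loose bystander; origin at the centre of its underside.

How it is judged:
By the outcome, as a careful person would: the job done as asked, in the order asked, and still so for the second after the job is handed in, with the robot touching nothing.
It also fails if it takes over 72 s, if anything falls off the work surface, if the arm or the gripper's body presses on something with over 40 N, if the wrist force passes 120 N, or if a joint passes its speed limit or range.

## Working session

There is one attempt and no reset: what is moved stays moved. The work goes in short steps, Python scripts to look and compute and a shell command to move; the robot and the scene stay as the last step left them, time stands still between calls to the robot, and variables do not carry over. Pictures are saved under pics/ and viewed, about 8 in all and at most 12, crops included, and the job is handed in when it is done.

```bash
mkdir -p pics; cat > h.py <<'E'
import numpy as np, cv2
from workcell import env
from scipy.spatial.transform import Rotation as R
def snap(n,f):
    im=env.capture(n); cv2.imwrite('pics/'+f,im[:,:,::-1]); return im
def cam(n):
    c=env.get_calibration(n); K=np.array(c['camera_matrix'])
    if 'pose' in c: P=np.array(c['pose'])
    else:
        s=env.get_state(); T=np.eye(4); T[:3,:3]=R.from_rotvec(s['tcp_rot']).as_matrix(); T[:3,3]=s['ee_pos']; P=T@np.array(c['tool_from_camera'])
    return K,P
def proj(KP,X):
    K,P=KP; X=np.atleast_2d(X); p=(X-P[:3,3])@P[:3,:3]; p=p*[1,-1,-1]; q=p@K.T; return q[:,:2]/q[:,2:]
def ray(KP,u,v):
    K,P=KP; d=np.linalg.inv(K)@[u,v,1]*[1,-1,-1]; d=P[:3,:3]@d; return P[:3,3],d/np.linalg.norm(d)
def atz(KP,u,v,z):
    o,d=ray(KP,u,v); return o+d*(z-o[2])/d[2]
def tri(*rays):
    A=0;b=0
    for o,d in rays:
        M=np.eye(3)-np.outer(d,d); A=A+M; b=b+M@o
    x=np.linalg.solve(A,b); return x,[np.linalg.norm((np.eye(3)-np.outer(d,d))@(x-o)) for o,d in rays]
E
python3 - <<'E'
from h import *
np.set_printoptions(precision=4,suppress=True)
print(env.get_state(),env.hold_point_z)
a=snap('scene','s0.png');b=snap('top','t0.png')
for n in('scene','top'):
    print(env.get_calibration(n))
print(env.get_calibration('wrist'))
im=np.zeros((600,800,3),np.uint8)
E
```

```text
{'t': 0.0, 'joint_pos': array([-1.3228,  0.0488,  0.0976,  1.622 ,  0.    ,  1.443 ]), 'dq': array([ 0.0002, -0.001 ,  0.0018,  0.0002,  0.0016,  0.0003]), 'joint_efforts': array([ -0.0008, -33.8781,  32.0015,   0.0203,  -0.    ,  -0.    ]), 'ee_pos': array([ 0.1925, -0.4878,  0.2301]), 'tcp_rot': array([-3.084 , -0.5864,  0.0002]), 'force': array([-0.0887,  0.3665, -0.4822]), 'torque': array([ 0.0221, -0.0066,  0.0403]), 'gripper_width': 0.08548933782731874} 0.0187
{'camera_matrix': array([[384.8744,   0.    , 260.0058],
       [  0.    , 384.8744, 191.9215],
       [  0.    ,   0.    ,   1.    ]]), 'pose': array([[-0.3672, -0.6885,  0.6254,  1.2101],
       [ 0.9301, -0.2633,  0.2561,  0.2979],
       [-0.0116,  0.6757,  0.7371,  0.8952],
       [ 0.    ,  0.    ,  0.    ,  1.    ]])}
{'camera_matrix': array([[405.7264,   0.    , 254.3581],
       [  0.    , 405.7264, 193.0351],
       [  0.    ,   0.    ,   1.    ]]), 'pose': array([[ 0.0267,  0.985 , -0.1706,  0.3422],
       [-0.9996,  0.0255, -0.0093, -0.0043],
       [-0.0048,  0.1708,  0.9853,  1.2785],
       [ 0.    ,  0.    ,  0.    ,  1.    ]])}
{'camera_matrix': array([[288.672 ,   0.    , 258.0712],
       [  0.    , 288.672 , 193.0739],
       [  0.    ,   0.    ,   1.    ]]), 'tool_from_camera': array([[ 0.0003,  0.9447,  0.3279,  0.0849],
       [ 1.    ,  0.0001, -0.0014,  0.0007],
       [-0.0014,  0.3279, -0.9447, -0.1428],
       [ 0.    ,  0.    ,  0.    ,  1.    ]])}
```

View pics/s0.png

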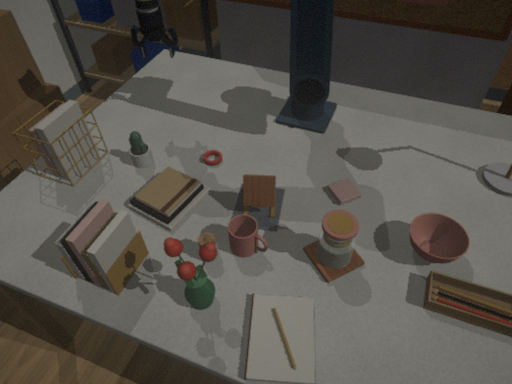

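View pics/t0.png

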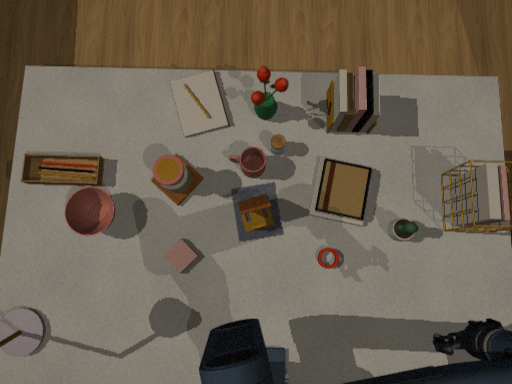

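```bash
python3 - <<'E'
import cv2,numpy as np
t=cv2.imread('pics/t0.png');s=cv2.imread('pics/s0.png')
f=lambda im,x,y,w,h,k:cv2.convertScaleAbs(cv2.resize(im[y:y+h,x:x+w],None,fx=k,fy=k,interpolation=cv2.INTER_CUBIC),alpha=1.6)
a=np.hstack([f(t,225,175,66,50,6),f(t,140,145,66,50,6)])
b=np.hstack([f(s,225,165,66,50,6),f(s,300,205,66,50,6)])
cv2.imwrite('pics/c0.png',np.vstack([a,b]))
E
```

```text
(no output)
```

View pics/c0.png

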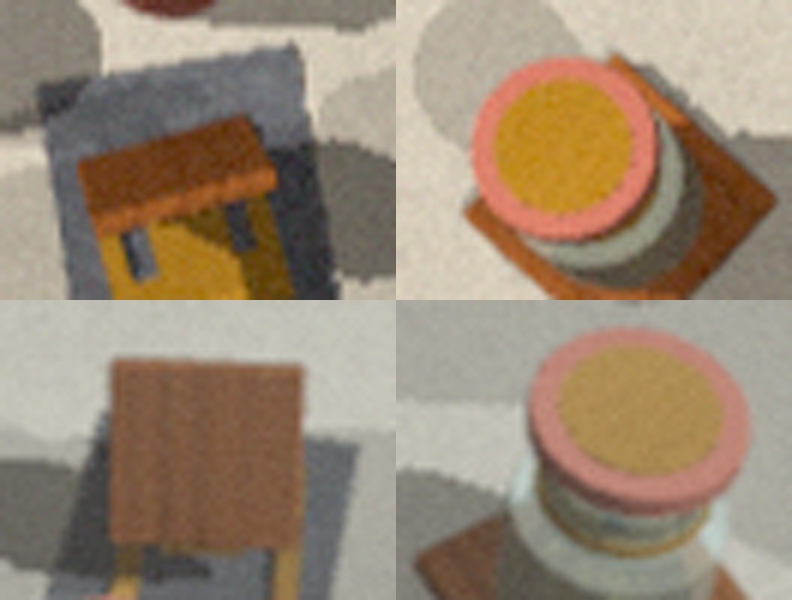

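```bash
cat > m1.py <<'E'
from h import *
from scipy.optimize import least_squares
np.set_printoptions(precision=4,suppress=True)
px=lambda c,o:np.array(o)+(np.array(c)+.5)/6-.5
ft=[.0353,.0455];tp=[-.0079,.1268];bk=[-.0185,.1212]
P=lambda a,y:[a[0],y,a[1]]
T=cam('top');S=cam('scene')
obs=[(S,P(tp,-.046),px((111,58),(225,165))),(S,P(tp,.046),px((302,64),(225,165))),(S,P(ft,-.046),px((112,242),(225,165))),(S,P(ft,.046),px((300,250),(225,165))),
(T,P(ft,.046),px((80,160),(225,175))),(T,P(ft,-.046),px((245,118),(225,175))),(T,P(tp,.046),px((92,212),(225,175))),(T,P(tp,-.046),px((274,170),(225,175))),(T,P(bk,.046),px((103,235),(225,175))),(T,P(bk,-.046),px((275,188),(225,175)))]
def res(q):
    c,s=np.cos(q[3]),np.sin(q[3]);M=np.array([[c,-s,0],[s,c,0],[0,0,1]])
    return np.concatenate([proj(k,M@X+q[:3])[0]-p for k,X,p in obs])
r=least_squares(res,[.35,0,0,.15]);print('puller',r.x,np.rad2deg(r.x[3]));print(r.fun.round(1))
t=px((167,145),(140,145));s=px((244,112),(300,205))
print('captop',tri(ray(T,*t),ray(S,*s)))
# stack kraft book: segment inner kraft in both
for n,box in(('top',(310,155,380,225)),('scene',(125,160,205,225))):
    im=cv2.imread('pics/%s0.png'%n[0]);x0,y0,x1,y1=box
    c=im[y0:y1,x0:x1];h=cv2.cvtColor(c,cv2.COLOR_BGR2HSV);m=((h[...,1]>75)&(h[...,2]>50)).astype(np.uint8)
    m=cv2.morphologyEx(m,cv2.MORPH_OPEN,np.ones((3,3)))
    k=max(cv2.findContours(m,0,2)[0],key=cv2.contourArea);q=cv2.minAreaRect(k)
    print(n,np.array(q[0])+[x0,y0],q[1:],(cv2.boxPoints(q)+[x0,y0]).round(1).tolist(),cv2.contourArea(k))
big=lambda im,x,y,w,h,k:cv2.convertScaleAbs(cv2.resize(im[y:y+h,x:x+w],None,fx=k,fy=k,interpolation=cv2.INTER_CUBIC),alpha=1.6)
cv2.imwrite('pics/c1.png',np.hstack([big(cv2.imread('pics/t0.png'),305,150,80,80,5),big(cv2.imread('pics/s0.png'),125,155,80,80,5)]))
E
python3 m1.py
```

```text
puller [0.5088 0.0067 0.0022 0.2984] 17.095375421452907
[-0.7 -0.   0.   0.5 -1.2 -0.3 -0.9 -0.  -1.3 -0.2  0.1 -1.2 -0.7  1.2
 -0.  -0.4 -1.5  1.2  0.8  0.4]
captop (array([0.602 , 0.2584, 0.1466]), [np.float64(0.0012066744197829656), np.float64(0.0012066744197829725)])
top [343.25 188.75] ((44.32224655151367, 49.22514724731445), 11.309932708740234) [[316.7, 208.5], [326.3, 160.3], [369.8, 169.0], [360.2, 217.2]] 1968.5
scene [167. 189.] ((35.35533905029297, 55.154327392578125), 45.0) [[135.0, 196.0], [174.0, 157.0], [199.0, 182.0], [160.0, 221.0]] 1474.0
```

View pics/c1.png

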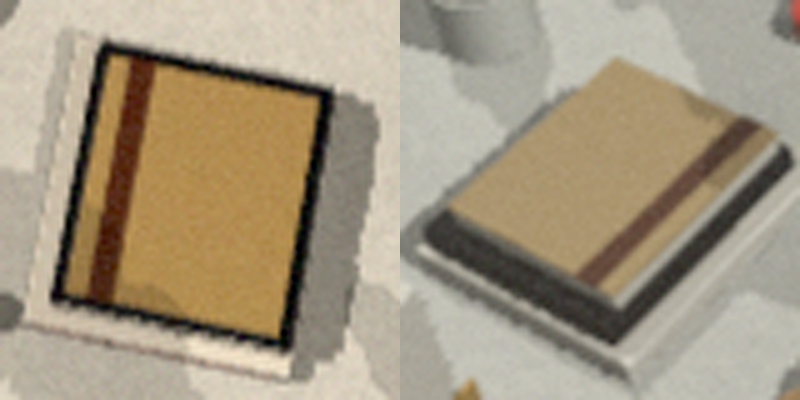

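```bash
python3 - <<'E'
from h import *
np.set_printoptions(precision=4,suppress=True)
T=cam('top');S=cam('scene')
p5=lambda c,o:np.array(o)+(np.array(c)+.5)/5-.5
t=[(108,52),(325,95),(285,340),(62,298)];s=[(218,303),(45,212),(215,60),(380,135)]
X=[]
for a,b in zip(t,s):
    x,e=tri(ray(T,*p5(a,(305,150))),ray(S,*p5(b,(125,155))));X.append(x);print(x,e[0])
X=np.array(X);print('stack',X.mean(0))
for a,b in((0,1),(1,2),(2,3),(3,0)):print(np.linalg.norm(X[a]-X[b]))
M=[atz(T,u,v,.003) for u,v in((231.8,189.7),(274.6,182.4),(283,232),(240,241))];print('mat',np.array(M),np.mean(M,0))
c=np.array([.5088,.0067]);d=np.array([np.cos(.2984),np.sin(.2984)]);print('grip',c-.062*d)
im=cv2.imread('pics/t0.png');cv2.imwrite('pics/c2.png',cv2.convertScaleAbs(cv2.resize(im[175:250,220:295],None,fx=8,fy=8,interpolation=cv2.INTER_CUBIC),alpha=1.6))
E
```

```text
[ 0.6655 -0.2124  0.0435] 0.002529322510643406
[ 0.6411 -0.347   0.0424] 0.003283289051552503
[ 0.4878 -0.3209  0.0394] 0.002348915754763115
[ 0.511  -0.1863  0.0414] 2.689054519370295e-05
stack [ 0.5764 -0.2666  0.0417]
0.1368109365970032
0.1555871648053638
0.1365588000758308
0.15675310630767916
mat [[ 0.5719  0.0801  0.003 ]
 [ 0.5992 -0.0562  0.003 ]
 [ 0.4413 -0.0854  0.003 ]
 [ 0.4097  0.0486  0.003 ]] [ 0.5055 -0.0032  0.003 ]
grip [ 0.4495 -0.0115]
```

View pics/c2.png

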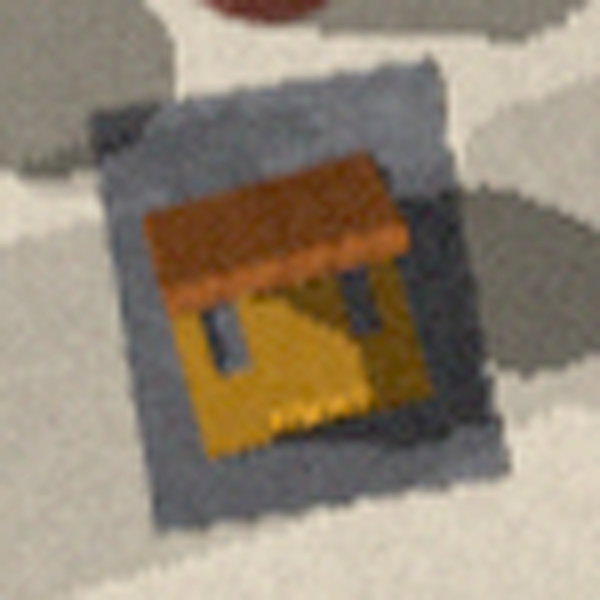

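```bash
python3 -m inch '[[[1,0.012,0.030,0,0.18],[1,0.012,0.030,0,0.18],[1,0.012,0.030,0,0.18],[1,0.012,0.030,0,0.18],[1,0.012,0.030,0,0.18],[1,0.012,0.030,0,0.18],[1,0.012,0.030,0,0.18],[1,0.012,0.030,0,0.18]]]' 60; python3 -m inch '[[[1,0.015,0.026,0,0.18],[1,0.015,0.026,0,0.18],[1,0.015,0.026,0,0.18],[1,0.015,0.026,0,0.18],[1,0.015,0.026,0,0.18],[1,0.015,0.026,0,0.18],[1,0.015,0.026,0,0.18],[1,0.015,0.026,0,0.18]]]'
```

```text
t: 1.1
ee_pos: [0.2885, -0.2398, 0.2243]
tcp_rot: [-1.874, -2.508, 0.005]
force: [0.0, 0.6, 0.8]
gripper_width: 0.0853
t: 2.1
ee_pos: [0.4095, -0.023, 0.2204]
tcp_rot: [0.321, -3.114, 0.015]
force: [1.0, -0.1, -1.0]
gripper_width: 0.0851
```

```bash
python3 -m inch '[[[1,0,0,0,0.09],[1,0,0,0,0]]]'; cat > w.py <<'E'
import sys
from h import *
np.set_printoptions(precision=4,suppress=True)
s=env.get_state();v=s['tcp_rot'];print(s['ee_pos'],'yaw',np.rad2deg(2*np.arctan2(v[1],v[0]))%360-180,s['force'],s['torque'],s['gripper_width'],s['t'])
W=cam('wrist');np.savez('w%s.npz'%sys.argv[1],K=W[0],P=W[1]);im=snap('wrist','w%s.png'%sys.argv[1])
cv2.imwrite('pics/w%sb.png'%sys.argv[1],cv2.convertScaleAbs(cv2.resize(im[:,:,::-1],(768,576),interpolation=cv2.INTER_CUBIC),alpha=1.4))
E
python3 w.py 1
```

```text
t: 2.35
ee_pos: [0.4095, -0.0209, 0.2191]
tcp_rot: [0.472, -3.093, 0.014]
force: [-0.6, -0.6, 0.3]
gripper_width: 0.0854
[ 0.4095 -0.0209  0.2191] yaw 17.349514987236574 [-0.6395 -0.553   0.2828] [-0.0523  0.016  -0.0257] 0.08539255367934717 2.35
```

View pics/w1b.png

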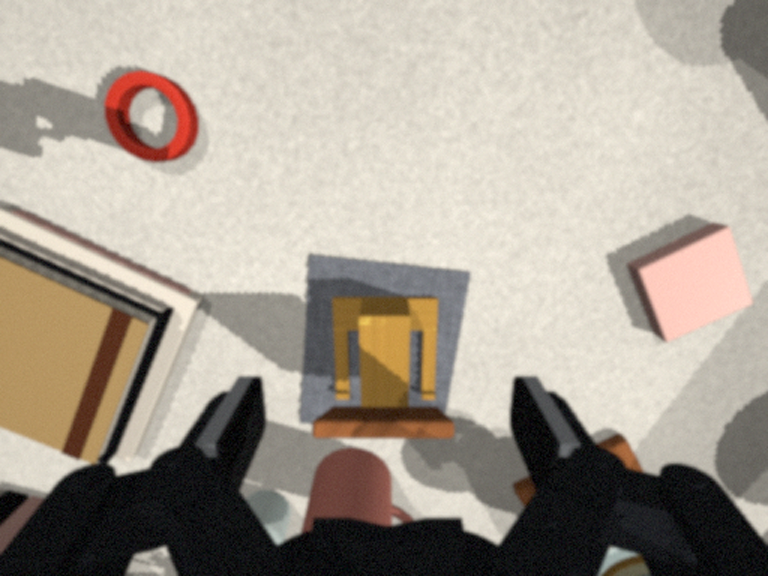

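```bash
python3 - <<'E'
from h import *
np.set_printoptions(precision=4,suppress=True)
w=np.load('w1.npz');W=(w['K'],w['P'])
A=[atz(W,(u+.5)/1.5-.5,(v+.5)/1.5-.5,z) for u,v,z in((332,298,.008),(438,298,.008),(358,317,.049),(411,317,.049))]
print(np.array(A),np.linalg.norm(A[0]-A[1]),np.linalg.norm(A[2]-A[3]))
d=np.array([np.cos(.3),np.sin(.3)])
for i in(0,2):
    m=(A[i]+A[i+1])[:2]/2; e=(A[i+1]-A[i]);print('org',m+.06*d,'yaw',np.rad2deg(np.arctan2(-e[0],e[1])))
M=[atz(W,(u+.5)/1.5-.5,(v+.5)/1.5-.5,.003) for u,v in((308,254),(469,271),(301,420),(446,440))];print(np.array(M),np.mean(M,0))
E
```

```text
[[ 0.4655 -0.0565  0.008 ]
 [ 0.4377  0.0314  0.008 ]
 [ 0.459  -0.0317  0.049 ]
 [ 0.4465  0.0077  0.049 ]] 0.09214225615773088 0.04135628102896778
org [0.5089 0.0052] yaw 17.53746039900448
org [0.5101 0.0057] yaw 17.56112773529266
[[ 0.4351 -0.0866  0.003 ]
 [ 0.4079  0.0497  0.003 ]
 [ 0.5983 -0.0527  0.003 ]
 [ 0.5771  0.0896  0.003 ]] [ 0.5046 -0.      0.003 ]
```

```bash
python3 -m inch '[[[0.8,0.020,0.004,0,0],[0.8,0.020,0.004,0,0],[0.8,0,0,0,0],[0.8,0,0,-0.05,0],[0.8,0,0,-0.05,0],[0.8,0,0,-0.04,0],[0.8,0,0,0,0]]]'; python3 w.py 2
```

```text
t: 3.28
ee_pos: [0.4466, -0.0156, 0.0764]
tcp_rot: [0.449, -3.095, 0.015]
force: [-0.8, -0.1, 0.5]
gripper_width: 0.077
[ 0.4466 -0.0156  0.0764] yaw 16.51509291994472 [-0.7679 -0.0539  0.534 ] [0.064  0.0403 0.0143] 0.07697008238688452 3.275
```

```bash
python3 -m inch '[[[0.8,0.003,0.0025,-0.02,0.017],[0.8,0,0,-0.02,0],[0.8,0,0,-0.015,0],[0.8,0.001,0.0005,-0.003,0],[0.8,0,0,0,0]]]'
```

```text
t: 3.95
ee_pos: [0.4608, -0.0153, 0.0313]
tcp_rot: [-0.473, 3.097, -0.028]
force: [0.0, 0.0, 0.7]
gripper_width: 0.0768
```

```bash
python3 -c "
from workcell import env
s=env.get_state();print(s)"
```

```text
{'t': 3.95, 'joint_pos': array([-0.16905354, -0.07838494, -0.42724518,  1.20809455, -0.01396231,
       -0.47201539]), 'dq': array([-0.00125014, -0.0067246 ,  0.00806167,  0.00752776,  0.00034877,
       -0.00119046]), 'joint_efforts': array([ 8.36279178e-04, -2.75228977e+01,  3.05231345e+01, -1.31016243e-01,
       -4.51705197e-02,  1.84142555e-03]), 'ee_pos': array([ 0.46081494, -0.01525146,  0.03127165]), 'tcp_rot': array([-0.47258702,  3.09688297, -0.02758774]), 'force': array([0.03043114, 0.04143816, 0.66153772]), 'torque': array([ 0.02221219,  0.03622185, -0.01146371]), 'gripper_width': 0.0767913480519915}
```

```bash
cat > st.py <<'E'
from h import *
np.set_printoptions(precision=4,suppress=True)
s=env.get_state();M=R.from_rotvec(s['tcp_rot']).as_matrix()
y=np.arctan2(M[1,0],M[0,0])-np.pi
print('t',s['t'],'pos',s['ee_pos'],'yaw',round(np.rad2deg(y)%360,2),'tilt(zaxis xy, deg)',np.rad2deg(M[:2,2]),'F',s['force'],'M',s['torque'],'w',round(s['gripper_width'],4))
E
python3 -m inch '[[[0.8,-0.005,0.001,0,0],[0.8,-0.004,0.001,0,0],[0.8,0,0,0,0]]]'; python3 st.py
```

```text
t: 4.32
ee_pos: [0.4524, -0.0133, 0.0332]
tcp_rot: [-0.472, 3.094, -0.029]
force: [-0.0, -0.7, -0.0]
gripper_width: 0.077
t 4.325 pos [ 0.4524 -0.0133  0.0332] yaw 17.36 tilt(zaxis xy, deg) [ 0.803  -0.9488] F [-0.0481 -0.699  -0.0279] M [ 0.0736 -0.0025 -0.0078] w 0.077
```

```bash
python3 -m inch '[[[0.8,-0.002,0,-0.006,0],[0.8,-0.001,0,-0.006,0],[0.8,-0.001,0,-0.004,0],[0.8,0,0,0,0]]]'; python3 st.py
```

```text
t: 4.82
ee_pos: [0.4475, -0.0132, 0.0156]
tcp_rot: [-0.472, 3.095, -0.029]
force: [-0.3, 0.5, 0.2]
gripper_width: 0.0771
t 4.825 pos [ 0.4475 -0.0132  0.0156] yaw 17.36 tilt(zaxis xy, deg) [ 0.7514 -0.941 ] F [-0.2587  0.4501  0.1626] M [ 0.0448  0.     -0.0476] w 0.0771
```

```bash
python3 -m inch '[[[0.8,0.0025,0,0,0],[0.3,0,0,0,0],[0,0,0,0,0],[-0.5,0,0,0,0],[-1,0,0,0,0],[-1,0,0,0,0],[-1,0,0,0,0],[-1,0,0,0,0]]]' 110; python3 st.py; python3 w.py 3
```

```text
t: 5.82
ee_pos: [0.4508, -0.0131, 0.0166]
tcp_rot: [-0.473, 3.094, -0.028]
force: [-0.9, -0.2, 1.9]
gripper_width: 0.0382
t 5.825 pos [ 0.4508 -0.0131  0.0166] yaw 17.38 tilt(zaxis xy, deg) [ 0.8053 -0.917 ] F [-0.936  -0.1626  1.9303] M [0.1951 0.1861 0.063 ] w 0.0382
[ 0.4508 -0.0131  0.0166] yaw 17.376435165667402 [-0.936  -0.1626  1.9303] [0.1951 0.1861 0.063 ] 0.03819177963153161 5.825
```

View pics/w3b.png

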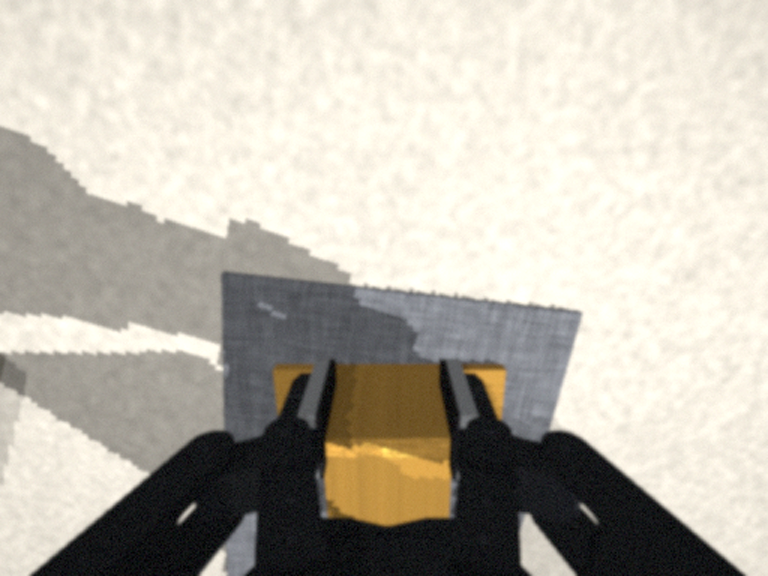

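```bash
python3 -m inch '[[[-1,0,0,0.005,0],[-1,0,0,0.010,0],[-1,0,0,0.020,0],[-1,0,0,0.02,0],[-1,0,0,0.02,0],[-1,0,0,0,0],[-1,0,0,0,0]]]'; python3 st.py; python3 w.py 4; python3 -c "
from h import *
snap('scene','s4.png')
a=cv2.imread('pics/s4.png')[130:260,190:390]
cv2.imwrite('pics/s4c.png',cv2.convertScaleAbs(cv2.resize(a,None,fx=4,fy=4,interpolation=cv2.INTER_CUBIC),alpha=1.5))"
```

```text
t: 6.75
ee_pos: [0.4482, -0.0131, 0.0927]
tcp_rot: [-0.473, 3.099, -0.028]
force: [0.6, 0.5, -3.0]
gripper_width: 0.038
t 6.75 pos [ 0.4482 -0.0131  0.0927] yaw 17.35 tilt(zaxis xy, deg) [ 0.5189 -0.9505] F [ 0.6232  0.5105 -3.0019] M [-0.0001  0.1262 -0.0037] w 0.038
[ 0.4482 -0.0131  0.0927] yaw 17.34949122057742 [ 0.6232  0.5105 -3.0019] [-0.0001  0.1262 -0.0037] 0.03797733668617783 6.75
```

View pics/s4c.png

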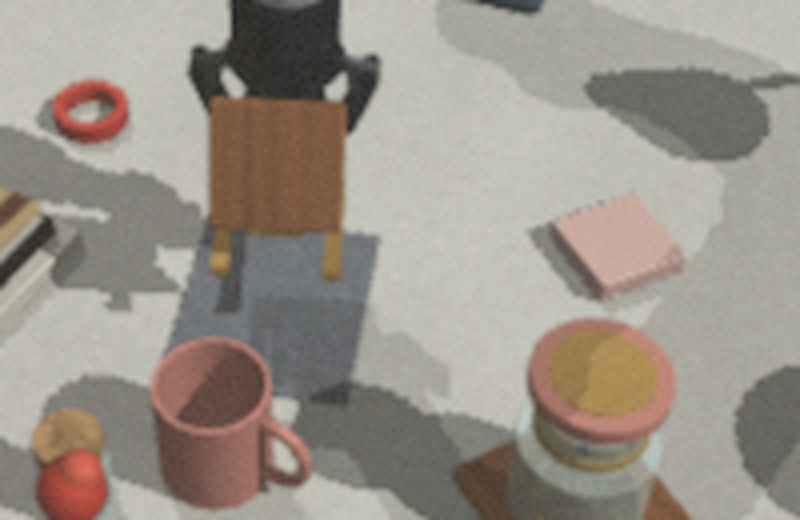

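```bash
python3 - <<'E'
from h import *
np.set_printoptions(precision=4,suppress=True)
T=cam('top');S=cam('scene');out={}
for n,k,(x0,y0,x1,y1) in(('t0',T,(145,145,195,195)),('s0',S,(315,205,365,245))):
    h=cv2.cvtColor(cv2.imread('pics/%s.png'%n)[y0:y1,x0:x1],cv2.COLOR_BGR2HSV)
    big=lambda m:max(cv2.findContours(cv2.morphologyEx(m.astype(np.uint8),cv2.MORPH_OPEN,np.ones((3,3))),0,2)[0],key=cv2.contourArea)
    H,Sa,V=[h[...,i].astype(int) for i in range(3)]
    g=(H>12)&(H<30)&(Sa>70); p=((H<9)|(H>168))&(Sa>60)
    for nm,m in(('gold',g),):
        c=big(m);e=cv2.fitEllipse(cv2.convexHull(c));out[n]=np.array(e[0])+[x0,y0];print(n,nm,out[n],e[1],atz(k,*out[n],.15))
    yy,xx=np.nonzero(p);print('pink bbox',xx.min()+x0,xx.max()+x0,yy.min()+y0,yy.max()+y0)
print(tri(ray(T,*out['t0']),ray(S,*out['s0'])))
# project model circle at r=45,z=.15 for check
for c in((.602,.2584),):
    a=np.linspace(0,2*np.pi,73);X=np.c_[c[0]+.045*np.cos(a),c[1]+.045*np.sin(a),0*a+.15]
    for k in(T,S): q=proj(k,X);print(q.min(0),q.max(0))
E
python3 -m inch '[[[-1,0,0.015,0.012,0],[-1,0,0.02,0.015,0],[-1,0,0.025,0.015,0],[-1,0,0.025,0,0],[-1,0,0.025,0,0],[-1,0,0.025,0,0],[-1,0,0.025,0,0],[-1,0,0.02,0,0]]]'; python3 st.py
```

```text
t0 gold [167.4584 168.9962] (21.991121292114258, 23.375835418701172) [0.6008 0.2563 0.15  ]
pink bbox 152 191 154 184
s0 gold [340.1884 222.8826] (20.845458984375, 27.60040283203125) [0.6032 0.2593 0.15  ]
pink bbox 322 358 209 240
(array([0.6012, 0.2581, 0.147 ]), [np.float64(0.0011349125335658541), np.float64(0.0011349125335659719)])
[150.9881 153.2962] [182.4819 184.014 ]
[321.381 208.299] [358.6745 237.4684]
t: 7.85
ee_pos: [0.4446, 0.1786, 0.1369]
tcp_rot: [-0.473, 3.103, -0.019]
force: [-0.0, -0.9, -2.3]
gripper_width: 0.0379
t 7.85 pos [0.4446 0.1786 0.1369] yaw 17.35 tilt(zaxis xy, deg) [ 0.2606 -0.6502] F [-0.0225 -0.8599 -2.2841] M [-0.0327  0.1013 -0.0561] w 0.0379
```

```bash
python3 -m inch '[[[-1,0.002,0.02,0,0],[-1,0.002,0.011,0,0],[-1,0,0,0,0],[-1,0,0,0,0]]]'; python3 st.py; python3 -c "
from h import *
a=snap('top','t5.png')[135:225,140:240,::-1];b=snap('scene','s5.png')[170:260,270:370,::-1]
f=lambda a:cv2.convertScaleAbs(cv2.resize(a,None,fx=4,fy=4,interpolation=cv2.INTER_CUBIC),alpha=1.6)
cv2.imwrite('pics/c5.png',np.hstack([f(a),f(b)]))"
```

```text
t: 8.35
ee_pos: [0.447, 0.2138, 0.1373]
tcp_rot: [-0.48, 3.103, -0.018]
force: [-0.5, -0.0, -2.0]
gripper_width: 0.0381
t 8.35 pos [0.447  0.2138 0.1373] yaw 17.6 tilt(zaxis xy, deg) [ 0.1652 -0.6406] F [-0.4739 -0.0367 -2.0321] M [-0.0508  0.1051 -0.0164] w 0.0381
```

View pics/c5.png

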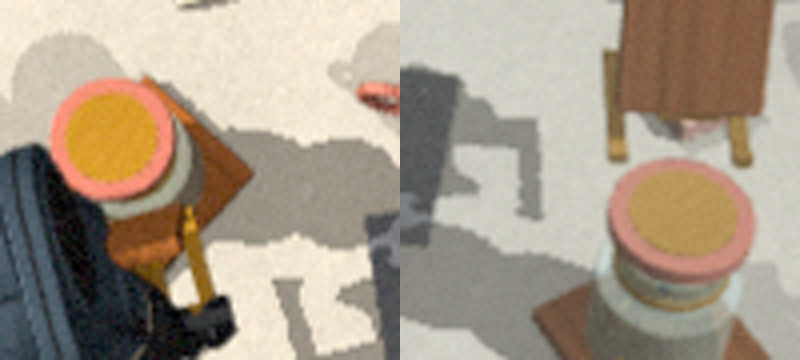

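```bash
cat > rel.py <<'E'
from h import *
np.set_printoptions(precision=4,suppress=True)
S=cam('scene');T=cam('top')
s=env.get_state();M=R.from_rotvec(s['tcp_rot']).as_matrix();yw=np.arctan2(-M[1,0],-M[0,0]);d=np.array([np.cos(yw),np.sin(yw)]);n=np.array([-d[1],d[0]])
o=s['ee_pos'][:2]+.0611*d+.0003*n;zb=s['ee_pos'][2]-.0136
for y in(-.04,.04): print('pred tip',proj(S,[*(o+.038*d+y*n),zb+.009]),proj(T,[*(o+.038*d+y*n),zb+.009]))
c=np.array([.602,.258]);print('yaw',np.rad2deg(yw),'origin to cap: fwd',(c-o)@d,'lat',(c-o)@n,'zb',zb, 'd',d)
tip=[atz(S,u,v,zb+.009) for u,v in((324.4,209.6),(355.4,210.4))];print(tip)
cc=atz(S,340.3,222.7,.15);m=np.mean(tip,0);print('scene: cap-tipmid fwd',(cc-m)[:2]@d,'lat',(cc-m)[:2]@n)
E
python3 rel.py
```

```text
pred tip [[323.376  206.9267]] [[185.2938 186.8125]]
pred tip [[354.6244 208.3381]] [[158.2809 194.4072]]
yaw 17.562494825695275 origin to cap: fwd 0.10001134136242007 lat -0.0046455555278801935 zb 0.12374036725621157 d [0.9534 0.3017]
[array([0.5613, 0.2104, 0.1327]), array([0.5355, 0.2852, 0.1327])]
scene: cap-tipmid fwd 0.05510893889079214 lat -0.005237155625440812
```

```bash
python3 -m inch '[[[-1,0.0015,-0.005,0,0],[-1,0,0,0,0],[-1,0.0095,0.003,0,0],[-1,0.0095,0.003,0,0],[-1,0.0095,0.003,0,0],[-1,0,0,0,0]]]'; python3 st.py; python3 rel.py|grep orig
```

```text
t: 9.2
ee_pos: [0.4802, 0.2165, 0.1374]
tcp_rot: [-0.475, 3.103, -0.018]
force: [0.2, 0.1, -1.4]
gripper_width: 0.0379
t 9.2 pos [0.4802 0.2165 0.1374] yaw 17.4 tilt(zaxis xy, deg) [ 0.2284 -0.6301] F [ 0.1868  0.1163 -1.3891] M [-0.0152  0.1664 -0.0077] w 0.0379
yaw 17.396433594008656 origin to cap: fwd 0.06757523608524425 lat 0.0028964472179380044 zb 0.12376313709942671 d [0.9543 0.299 ]
```

```bash
python3 -m inch '[[[-1,-0.0007,0.0022,0,0],[-1,0.0095,0.003,0,0],[-1,0.0095,0.003,0,0],[-1,0.0095,0.003,0,0],[-1,0,0,0,0]]]'; python3 st.py; python3 rel.py|grep orig
```

```text
t: 9.82
ee_pos: [0.5099, 0.2288, 0.1372]
tcp_rot: [-0.476, 3.103, -0.018]
force: [0.3, -0.3, -2.9]
gripper_width: 0.0377
t 9.825 pos [0.5099 0.2288 0.1372] yaw 17.42 tilt(zaxis xy, deg) [ 0.2147 -0.6298] F [ 0.3179 -0.2785 -2.8934] M [ 0.0014  0.1157 -0.0069] w 0.0377
yaw 17.424843177930185 origin to cap: fwd 0.03550332217229936 lat 1.9942220153742682e-05 zb 0.12356567812302974 d [0.9541 0.2995]
```

```bash
python3 -m inch '[[[-1,0.0095,0.003,0,0],[-1,0.0095,0.003,0,0],[-1,0.005,0.0015,0,0],[-1,0,0,0,0]]]'; python3 st.py; python3 rel.py|grep orig
```

```text
t: 10.32
ee_pos: [0.5357, 0.2367, 0.1369]
tcp_rot: [-0.475, 3.104, -0.018]
force: [-0.6, 0.3, -2.2]
gripper_width: 0.0377
t 10.325 pos [0.5357 0.2367 0.1369] yaw 17.42 tilt(zaxis xy, deg) [ 0.1863 -0.6424] F [-0.619   0.2661 -2.2252] M [-0.0244  0.1403  0.013 ] w 0.0377
yaw 17.415388841638077 origin to cap: fwd 0.008582472515192216 lat 0.00016482497015204902 zb 0.12331264944587542 d [0.9542 0.2993]
```

```bash
python3 -m inch '[[[-1,0.003,0.001,0,0],[-1,0.003,0.001,0,0],[-1,0,0,0,0]]]'; python3 rel.py|grep orig;  python3 -m inch '[[[-1,0.002,0.0006,0,0],[-1,0,0,0,0]]]'; python3 rel.py|grep orig
```

```text
t: 10.7
ee_pos: [0.5416, 0.2388, 0.1369]
tcp_rot: [-0.476, 3.104, -0.018]
force: [-0.3, -0.3, -2.0]
gripper_width: 0.0382
yaw 17.422818465253172 origin to cap: fwd 0.0022441696725977725 lat -1.4700731212622113e-05 zb 0.1233126742114247 d [0.9541 0.2994]
t: 10.95
ee_pos: [0.5429, 0.2392, 0.137]
tcp_rot: [0.476, -3.105, 0.019]
force: [0.8, 0.4, -2.9]
gripper_width: 0.0381
yaw 17.428806980884694 origin to cap: fwd 0.0009031892227509834 lat -4.73705742112648e-05 zb 0.12335705821275758 d [0.9541 0.2995]
```

```bash
for i in 1; do python3 -m inch '[[[-1,0.002,0.0006,0,0],[-1,0.002,0.0006,0,0],[-1,0,0,0,0]]]'; done; python3 rel.py|grep orig
```

```text
t: 11.32
ee_pos: [0.5444, 0.2397, 0.1371]
tcp_rot: [0.475, -3.099, 0.02]
force: [-0.7, -0.3, -1.9]
gripper_width: 0.0382
yaw 17.436647419567763 origin to cap: fwd -0.0006453782021102061 lat -6.980916567104583e-05 zb 0.12346783973455738 d [0.954  0.2997]
```

```bash
python3 -m inch '[[[-1,0.002,0.0006,0,0],[-1,0.001,0.0003,0,0]]]'; python3 st.py
```

```text
t: 11.58
ee_pos: [0.545, 0.2399, 0.1372]
tcp_rot: [0.475, -3.094, 0.022]
force: [-4.6, -2.3, 1.6]
gripper_width: 0.0378
t 11.575 pos [0.545  0.2399 0.1372] yaw 17.45 tilt(zaxis xy, deg) [-0.5392 -0.8821] F [-4.6217 -2.3287  1.5813] M [-0.4064  1.1823 -0.0032] w 0.0378
```

```bash
python3 -m inch '[[[-1,-0.001,-0.0003,0,0],[-1,0,0,0,0],[-1,0,0,0,0]]]'; python3 st.py;python3 rel.py|grep orig
```

```text
t: 11.95
ee_pos: [0.5447, 0.2398, 0.1371]
tcp_rot: [0.475, -3.095, 0.021]
force: [-2.5, -0.9, -1.0]
gripper_width: 0.038
t 11.95 pos [0.5447 0.2398 0.1371] yaw 17.45 tilt(zaxis xy, deg) [-0.4563 -0.8501] F [-2.4864 -0.8885 -1.029 ] M [-0.1804  0.6457 -0.0392] w 0.038
yaw 17.447766811288794 origin to cap: fwd -0.0009835826159072098 lat -0.00015672175228160124 zb 0.12348460549285573 d [0.954  0.2998]
```

```bash
python3 -m inch '[[[-1,0,0,0.003,0],[-1,0,0,0.003,0],[-1,0,0,0.003,0],[-1,0,0,0.003,0]]]'; python3 st.py;python3 rel.py|grep orig
```

```text
t: 12.45
ee_pos: [0.5447, 0.2398, 0.148]
tcp_rot: [0.475, -3.094, 0.021]
force: [-0.8, -0.4, -7.0]
gripper_width: 0.0382
t 12.45 pos [0.5447 0.2398 0.148 ] yaw 17.44 tilt(zaxis xy, deg) [-0.5264 -0.8651] F [-0.803  -0.4111 -6.9831] M [-0.2303  0.5271  0.0036] w 0.0382
yaw 17.439941153769123 origin to cap: fwd -0.0010036348539523637 lat -0.00010919585718530123 zb 0.13435005845273593 d [0.954  0.2997]
```

```bash
for i in 1 2 ; do python3 -m inch '[[[-1,0,0,0.004,0],[-1,0,0,0.004,0]]]'; python3 st.py;done
```

```text
t: 12.7
ee_pos: [0.5434, 0.2393, 0.1521]
tcp_rot: [0.474, -3.088, 0.023]
force: [1.1, 0.5, -11.0]
gripper_width: 0.0378
t 12.7 pos [0.5434 0.2393 0.1521] yaw 17.44 tilt(zaxis xy, deg) [-0.8552 -0.9667] F [  1.1363   0.4554 -11.0328] M [-0.0433  0.278   0.014 ] w 0.0378
t: 12.95
ee_pos: [0.5439, 0.2395, 0.1613]
tcp_rot: [0.474, -3.089, 0.022]
force: [-0.2, 0.9, -4.5]
gripper_width: 0.0376
t 12.95 pos [0.5439 0.2395 0.1613] yaw 17.44 tilt(zaxis xy, deg) [-0.7844 -0.9412] F [-0.1983  0.9261 -4.4869] M [-0.0356  0.1669  0.0038] w 0.0376
```

```bash
python3 -m inch '[[[-1,0,0,0.005,0],[-1,0,0,0.006,0],[-1,0,0,0.007,0],[-1,0,0,0.008,0],[-1,0,0,0.008,0],[-1,0,0,0.008,0],[-1,0,0,0.005,0],[-1,0,0,0,0]]]'; python3 st.py; python3 -c "
from h import *
a=snap('scene','s6.png')[120:260,240:440,::-1]
cv2.imwrite('pics/c6.png',cv2.convertScaleAbs(cv2.resize(a,None,fx=4,fy=4,interpolation=cv2.INTER_CUBIC),alpha=1.6))"
```

```text
t: 13.95
ee_pos: [0.5461, 0.2402, 0.2165]
tcp_rot: [0.475, -3.098, 0.02]
force: [-0.1, 0.2, -4.4]
gripper_width: 0.0381
t 13.95 pos [0.5461 0.2402 0.2165] yaw 17.44 tilt(zaxis xy, deg) [-0.3013 -0.7923] F [-0.1437  0.2456 -4.3922] M [-0.0684  0.1674 -0.0056] w 0.0381
```

View pics/c6.png

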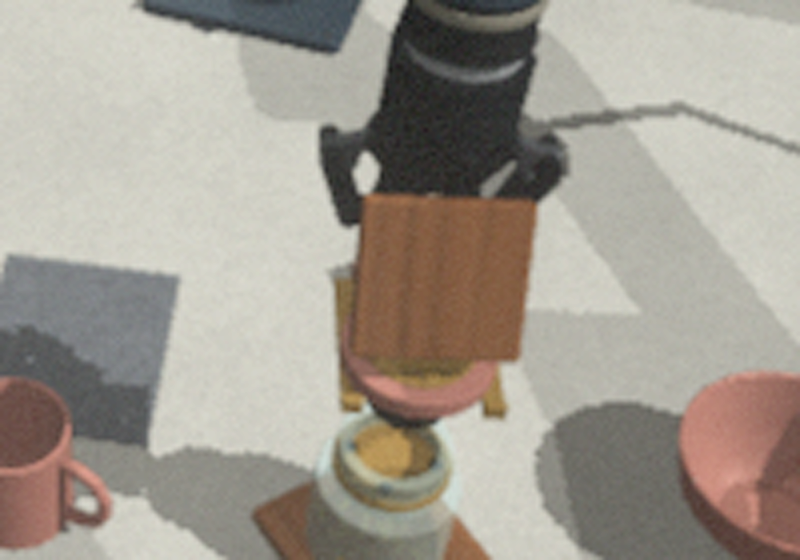

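```bash
python3 -m inch '[[[-1,0,-0.005,0,-0.01],[-1,-0.001,-0.010,0,-0.02],[-1,-0.001,-0.015,0,-0.03],[-1,-0.001,-0.02,0,-0.03],[-1,-0.001,-0.02,0,-0.03],[-1,-0.001,-0.02,0,-0.03],[-1,-0.001,-0.02,0,-0.03],[-1,-0.001,-0.02,0,-0.03]]]'; python3 -m inch '[[[-1,-0.001,-0.02,0,-0.03],[-1,-0.001,-0.02,0,-0.03],[-1,-0.001,-0.02,0,-0.03],[-1,-0.001,-0.02,0,-0.03],[-1,-0.001,-0.02,0,-0.03],[-1,-0.001,-0.02,0,-0.03],[-1,-0.001,-0.02,0,-0.03],[-1,-0.001,-0.02,0,-0.03]]]'; python3 st.py; python3 - <<'E'
from h import *
np.set_printoptions(precision=4,suppress=True)
T=cam('top');S=cam('scene');p5=lambda c,o:np.array(o)+(np.array(c)+.5)/5-.5
t=[(108,52),(325,95),(285,340),(62,298)];s=[(218,303),(45,212),(215,60),(380,135)]
for z in(.045,.05):print(np.mean([atz(T,*p5(a,(305,150)),z) for a in t],0),np.mean([atz(S,*p5(a,(125,155)),z) for a in s],0))
print(atz(T,404,238,.0))
E
```

```text
t: 15.0
ee_pos: [0.537, 0.0993, 0.2149]
tcp_rot: [0.122, -3.127, 0.023]
force: [0.6, -0.2, -4.6]
gripper_width: 0.038
t: 16.0
ee_pos: [0.5249, -0.0769, 0.2165]
tcp_rot: [-0.295, -3.117, 0.025]
force: [-0.5, -0.3, -5.0]
gripper_width: 0.0378
t 16.0 pos [ 0.5249 -0.0769  0.2165] yaw 349.19 tilt(zaxis xy, deg) [-0.7176 -0.854 ] F [-0.4714 -0.2779 -4.9521] M [0.0759 0.2496 0.0079] w 0.0378
[ 0.5768 -0.2678  0.045 ] [ 0.5785 -0.2622  0.045 ]
[ 0.5758 -0.2667  0.05  ] [ 0.5822 -0.2589  0.05  ]
[ 0.4327 -0.4646  0.    ]
```

```bash
python3 -m inch '[[[-1,0,-0.02,0,-0.03],[-1,0,-0.02,0,-0.03],[-1,0,-0.02,0,-0.03],[-1,0,-0.02,0,-0.03],[-1,0,-0.02,0,-0.03],[-1,0,-0.02,0,-0.02],[-1,0,-0.015,0,-0.01],[-1,0,-0.010,0,0]]]'; python3 -m inch '[[[-1,0,-0.004,0,0],[-1,0,0,0,0],[-1,0,0,0,0]]]'; cat > rel2.py <<'E'
from h import *
np.set_printoptions(precision=4,suppress=True)
s=env.get_state();M=R.from_rotvec(s['tcp_rot']).as_matrix();yw=np.arctan2(-M[1,0],-M[0,0]);d=np.array([np.cos(yw),np.sin(yw)]);n=np.array([-d[1],d[0]])
o=s['ee_pos'][:2]+.0611*d+.0003*n;print('origin',o,'to stack',np.array([.577,-.2655])-o,'to mat',np.array([.505,-.0015])-o,'zb',s['ee_pos'][2]-.0136,'d',d)
E
python3 rel2.py; python3 st.py
```

```text
t: 17.0
ee_pos: [0.5199, -0.2357, 0.2175]
tcp_rot: [-0.607, -3.071, 0.026]
force: [-0.5, -0.2, -4.9]
gripper_width: 0.0384
t: 17.38
ee_pos: [0.5201, -0.2395, 0.2173]
tcp_rot: [-0.605, -3.07, 0.024]
force: [0.5, 0.6, -4.7]
gripper_width: 0.038
origin [ 0.5767 -0.2625] to stack [ 0.0003 -0.003 ] to mat [-0.0717  0.261 ] zb 0.20368843395126587 d [ 0.9251 -0.3797]
t 17.375 pos [ 0.5201 -0.2395  0.2173] yaw 337.68 tilt(zaxis xy, deg) [-0.8504 -0.7362] F [ 0.48    0.5956 -4.7344] M [0.1417 0.2088 0.0128] w 0.038
```

```bash
python3 -m inch '[[[-1,0,-0.003,-0.008,0],[-1,0,0,-0.012,0],[-1,0,0,-0.015,0],[-1,0,0,-0.015,0],[-1,0,0,-0.015,0],[-1,0,0,-0.012,0],[-1,0,0,-0.006,0],[-1,0,0,0,0]]]'; python3 rel2.py; python3 st.py; python3 -c "
from h import *
a=snap('top','t7.png')[150:240,300:400,::-1];b=snap('scene','s7.png')[125:225,120:220,::-1]
f=lambda a:cv2.convertScaleAbs(cv2.resize(a,None,fx=4,fy=4,interpolation=cv2.INTER_CUBIC),alpha=1.6)
cv2.imwrite('pics/c7.png',np.hstack([f(a),f(b)[:360]]))"
```

```text
t: 18.38
ee_pos: [0.5187, -0.2404, 0.1259]
tcp_rot: [-0.601, -3.067, 0.021]
force: [-0.2, 0.7, -4.1]
gripper_width: 0.0381
origin [ 0.5754 -0.2632] to stack [ 0.0016 -0.0023] to mat [-0.0704  0.2617] zb 0.11232534509698378 d [ 0.9259 -0.3778]
t 18.375 pos [ 0.5187 -0.2404  0.1259] yaw 337.8 tilt(zaxis xy, deg) [-1.0652 -0.582 ] F [-0.1609  0.7451 -4.0821] M [ 0.1377  0.1604 -0.014 ] w 0.0381
```

View pics/c7.png

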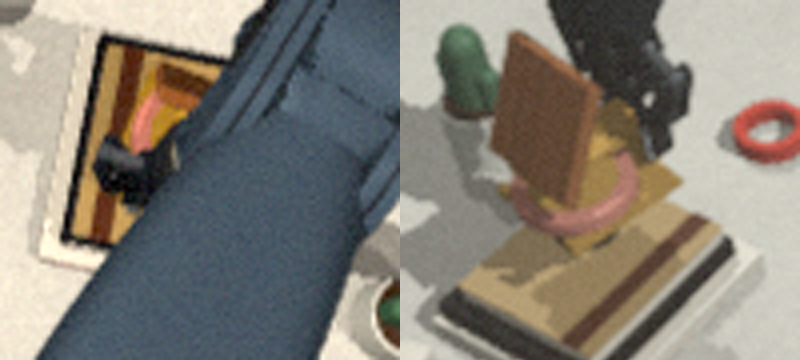

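```bash
python3 -m inch '[[[-1,0.001,-0.001,-0.004,0],[-1,0.001,-0.001,-0.004,0],[-1,0,0,-0.004,0],[-1,0,0,0,0]]]'; python3 rel2.py; python3 -m inch '[[[-1,0,0,-0.003,0],[-1,0,0,-0.003,0],[-1,0,0,0,0],[-1,0,0,0,0]]]'; python3 rel2.py; python3 st.py
```

```text
t: 18.98
ee_pos: [0.5226, -0.2437, 0.116]
tcp_rot: [-0.603, -3.072, 0.024]
force: [-0.3, 0.8, -4.1]
gripper_width: 0.0375
origin [ 0.5792 -0.2665] to stack [-0.0022  0.001 ] to mat [-0.0742  0.265 ] zb 0.10242744905655 d [ 0.9258 -0.3779]
t: 19.48
ee_pos: [0.5225, -0.2436, 0.1096]
tcp_rot: [-0.603, -3.072, 0.024]
force: [-0.9, -0.5, -4.5]
gripper_width: 0.038
origin [ 0.5792 -0.2664] to stack [-0.0022  0.0009] to mat [-0.0742  0.2649] zb 0.09600918178897414 d [ 0.9259 -0.3779]
t 19.475 pos [ 0.5225 -0.2436  0.1096] yaw 337.8 tilt(zaxis xy, deg) [-0.8061 -0.7382] F [-0.8545 -0.533  -4.5071] M [0.124  0.2255 0.0146] w 0.038
```

```bash
python3 -m inch '[[[-1,-0.001,0.0005,-0.002,0],[-1,-0.001,0,-0.002,0],[-1,0,0,0,0],[-1,0,0,0,0]]]'|grep -E 'pos|force'; for i in 1 2 3; do python3 -m inch '[[[-1,0,0,-0.002,0],[-1,0,0,0,0],[-1,0,0,0,0]]]'|grep -E 'pos|force'; done
```

```text
ee_pos: [0.5204, -0.2431, 0.1055]
force: [-0.5, -0.5, -3.9]
ee_pos: [0.5205, -0.2432, 0.1035]
force: [-0.5, 0.1, -5.5]
ee_pos: [0.5205, -0.2431, 0.1013]
force: [0.1, 0.3, -4.6]
ee_pos: [0.5207, -0.2432, 0.0998]
force: [-0.5, 0.4, -4.2]
```

```bash
for i in 1 2 3; do python3 -m inch '[[[-1,0,0,-0.0015,0],[-1,0,0,0,0],[-1,0,0,0,0]]]'|grep -E 'pos|force'; done; python3 st.py
```

```text
ee_pos: [0.5208, -0.2434, 0.0993]
force: [-1.6, 0.3, -2.4]
ee_pos: [0.5207, -0.2435, 0.098]
force: [-1.0, -0.1, -2.2]
ee_pos: [0.5207, -0.2435, 0.0964]
force: [-2.6, 0.7, -1.2]
t 22.225 pos [ 0.5207 -0.2435  0.0964] yaw 337.79 tilt(zaxis xy, deg) [-0.7134 -0.8286] F [-2.6436  0.6682 -1.192 ] M [ 0.2282  0.4195 -0.0558] w 0.0378
```

```bash
python3 -m inch '[[[-1,-0.0008,0.0003,-0.0015,0],[-1,0,0,-0.002,0],[-1,0,0,-0.002,0],[-1,0,0,0,0]]]'; python3 rel2.py; python3 st.py
```

```text
t: 22.72
ee_pos: [0.5206, -0.2435, 0.0907]
tcp_rot: [-0.603, -3.075, 0.027]
force: [-1.2, -0.4, -2.2]
gripper_width: 0.0379
origin [ 0.5772 -0.2663] to stack [-0.0002  0.0008] to mat [-0.0722  0.2648] zb 0.07712603714201843 d [ 0.9258 -0.378 ]
t 22.725 pos [ 0.5206 -0.2435  0.0907] yaw 337.79 tilt(zaxis xy, deg) [-0.6193 -0.866 ] F [-1.234  -0.3708 -2.2088] M [ 0.1239  0.1701 -0.0073] w 0.0379
```

```bash
python3 -m inch '[[[-1,-0.0046,0.0019,0,0],[-1,-0.0074,0.003,0,0],[-1,-0.0074,0.003,0,0],[-1,0,0,0,0]]]'; python3 rel2.py; python3 st.py
```

```text
t: 23.22
ee_pos: [0.5001, -0.2351, 0.0909]
tcp_rot: [-0.604, -3.076, 0.027]
force: [0.2, 0.0, -1.8]
gripper_width: 0.0376
origin [ 0.5568 -0.2579] to stack [ 0.0202 -0.0076] to mat [-0.0518  0.2564] zb 0.07730337115293603 d [ 0.9259 -0.3779]
t 23.225 pos [ 0.5001 -0.2351  0.0909] yaw 337.8 tilt(zaxis xy, deg) [-0.5641 -0.8888] F [ 0.231   0.0361 -1.771 ] M [0.0452 0.101  0.0252] w 0.0376
```

```bash
python3 -m inch '[[[-1,-0.0093,0.0038,0,0],[-1,-0.0111,0.0045,0,0],[-1,-0.0111,0.0045,0,0],[-1,-0.0111,0.0045,0,0],[-1,-0.0111,0.0045,0,0],[-1,-0.0111,0.0045,0,0],[-1,-0.0111,0.0045,0,0],[-1,0,0,0,0]]]'; python3 rel2.py; python3 st.py
```

```text
t: 24.22
ee_pos: [0.4182, -0.2019, 0.0912]
tcp_rot: [-0.604, -3.077, 0.027]
force: [-0.4, -0.1, -2.4]
gripper_width: 0.0382
origin [ 0.4749 -0.2247] to stack [ 0.1021 -0.0408] to mat [0.0301 0.2232] zb 0.0776376508814719 d [ 0.9258 -0.3781]
t 24.225 pos [ 0.4182 -0.2019  0.0912] yaw 337.78 tilt(zaxis xy, deg) [-0.5416 -0.9117] F [-0.4005 -0.0766 -2.4151] M [0.0427 0.0766 0.005 ] w 0.0382
```

```bash
python3 -m inch '[[[-1,0,0.01,0.01,0.02],[-1,0.002,0.018,0.01,0.06],[-1,0.003,0.018,0.01,0.06],[-1,0.003,0.02,0,0.07],[-1,0.003,0.02,0,0.07],[-1,0.003,0.02,0,0.07],[-1,0.003,0.02,0,0.07],[-1,0.003,0.02,0,0.07]]]'; python3 -m inch '[[[-1,0.003,0.016,0,0.06],[-1,0.002,0.01,0,0.04],[-1,0,0.005,0,0.01],[-1,0,0,0,0],[-1,0,0,0,0]]]';python3 rel2.py; python3 st.py
```

```text
t: 25.22
ee_pos: [0.4434, -0.0456, 0.1301]
tcp_rot: [-0.214, 3.125, -0.027]
force: [0.5, 0.9, -2.9]
gripper_width: 0.0379
t: 25.85
ee_pos: [0.4497, -0.0098, 0.133]
tcp_rot: [-0.407, 3.101, -0.027]
force: [1.1, -0.9, -2.5]
gripper_width: 0.0379
origin [0.5087 0.0062] to stack [ 0.0683 -0.2717] to mat [-0.0037 -0.0077] zb 0.1193997624697585 d [0.9661 0.258 ]
t 25.85 pos [ 0.4497 -0.0098  0.133 ] yaw 14.95 tilt(zaxis xy, deg) [ 0.9002 -0.8801] F [ 1.0967 -0.9257 -2.5313] M [0.0067 0.1033 0.0652] w 0.0379
```

```bash
python3 -m inch '[[[-1,-0.004,-0.007,-0.01,-0.03],[-1,0,0,-0.018,-0.02],[-1,0,0,-0.02,0],[-1,0,0,-0.02,0],[-1,0,0,-0.016,0],[-1,0,0,-0.008,0],[-1,0,0,0,0],[-1,0,0,0,0]]]';python3 rel2.py; python3 st.py
```

```text
t: 26.85
ee_pos: [0.4429, -0.0218, 0.0353]
tcp_rot: [-0.307, 3.116, -0.03]
force: [-1.3, -0.1, -2.3]
gripper_width: 0.0379
origin [ 0.5028 -0.0096] to stack [ 0.0742 -0.2559] to mat [0.0022 0.0081] zb 0.021655342843575856 d [0.9807 0.1954]
t 26.85 pos [ 0.4429 -0.0218  0.0353] yaw 11.27 tilt(zaxis xy, deg) [ 0.6811 -1.0441] F [-1.261  -0.144  -2.3108] M [ 0.0166  0.0542 -0.0125] w 0.0379
```

```bash
python3 -m inch '[[[-1,0.002,0.008,-0.004,0],[-1,0,0,-0.005,0],[-1,0,0,-0.004,0],[-1,0,0,0,0]]]'; python3 rel2.py; python3 -m inch '[[[-1,0,0,-0.002,0],[-1,0,0,-0.002,0],[-1,0,0,0,0]]]'; python3 rel2.py; python3 st.py
```

```text
t: 27.35
ee_pos: [0.4467, -0.0131, 0.0231]
tcp_rot: [-0.308, 3.113, -0.032]
force: [-1.0, -0.6, -2.1]
gripper_width: 0.0387
origin [ 0.5065 -0.0009] to stack [ 0.0705 -0.2646] to mat [-0.0015 -0.0006] zb 0.009509844680788837 d [0.9806 0.1961]
t: 27.72
ee_pos: [0.4467, -0.0132, 0.0189]
tcp_rot: [-0.308, 3.113, -0.032]
force: [0.5, -0.8, -2.1]
gripper_width: 0.038
origin [ 0.5066 -0.001 ] to stack [ 0.0704 -0.2645] to mat [-0.0016 -0.0005] zb 0.005310177308045052 d [0.9806 0.196 ]
t 27.725 pos [ 0.4467 -0.0132  0.0189] yaw 11.3 tilt(zaxis xy, deg) [ 0.8858 -1.078 ] F [ 0.5324 -0.7941 -2.1426] M [-0.037   0.1194 -0.0074] w 0.038
```

```bash
for i in 1 2 ; do python3 -m inch '[[[-1,0,0,-0.0012,0],[-1,0,0,0,0],[-1,0,0,0,0]]]'|grep -E 'pos|force'; done; python3 st.py
```

```text
ee_pos: [0.4469, -0.0134, 0.0178]
force: [0.0, -0.5, -1.8]
ee_pos: [0.4471, -0.0134, 0.0167]
force: [-0.1, -0.2, -1.6]
t 28.475 pos [ 0.4471 -0.0134  0.0167] yaw 11.29 tilt(zaxis xy, deg) [ 0.9313 -1.0901] F [-0.0748 -0.2063 -1.6349] M [ 0.0198  0.1566 -0.0098] w 0.038
```

```bash
for i in 1 2 ; do python3 -m inch '[[[-1,0,0,-0.001,0],[-1,0,0,0,0],[-1,0,0,0,0]]]'|grep -E 'pos|force'; done; python3 st.py
```

```text
ee_pos: [0.4474, -0.0135, 0.0167]
force: [0.5, -0.5, -1.4]
ee_pos: [0.4474, -0.0135, 0.0167]
force: [-1.3, -0.3, 1.8]
t 29.225 pos [ 0.4474 -0.0135  0.0167] yaw 11.31 tilt(zaxis xy, deg) [ 0.977  -1.0929] F [-1.2796 -0.3019  1.7549] M [0.0919 0.4208 0.0179] w 0.0379
```

Touchdown. Release gently, then rise straight up.

```bash
python3 -m inch '[[[-0.1,0,0,0,0],[0,0,0,0,0],[0.2,0,0,0,0],[0.5,0,0,0,0],[0.8,0,0,0,0],[0.8,0,0,0,0],[0.8,0,0,0,0]]]' 20; python3 st.py; python3 -m inch '[[[0.8,0,0,0.005,0],[0.8,-0.001,0,0.012,0],[0.8,-0.001,0,0.015,0],[0.8,-0.001,0,0.015,0],[0.8,-0.001,0,0.02,0],[0.8,-0.001,0,0.02,0],[0.8,-0.001,0,0.02,0],[0.8,-0.001,0,0.02,0]]]'; python3 -m inch '[[[0.8,-0.01,0,0.03,0],[0.8,-0.02,-0.01,0.03,0],[0.8,-0.03,-0.01,0.02,0],[0.8,-0.03,-0.01,0,0],[0.8,-0.03,-0.01,0,0],[0.8,0,0,0,0],[0.8,0,0,0,0]]]'; python3 w.py 8; python3 -c "
from h import *
a=snap('top','t8.png');b=snap('scene','s8.png')
f=lambda a:cv2.convertScaleAbs(cv2.resize(a[:,:,::-1],None,fx=4,fy=4,interpolation=cv2.INTER_CUBIC),alpha=1.6)
w=cv2.imread('pics/w8.png')
cv2.imwrite('pics/c8.png',np.vstack([np.hstack([f(a[175:250,220:320]),f(a[150:225,300:400])]),np.hstack([f(b[155:230,210:310]),f(b[140:215,115:215])])]))"
```

```text
t: 30.1
ee_pos: [0.4489, -0.0137, 0.0169]
tcp_rot: [-0.307, 3.108, -0.033]
force: [-0.0, 0.2, -0.5]
gripper_width: 0.077
t 30.1 pos [ 0.4489 -0.0137  0.0169] yaw 11.3 tilt(zaxis xy, deg) [ 1.1513 -1.1208] F [-0.0207  0.1776 -0.4727] M [ 0.0257 -0.0316  0.0222] w 0.077
t: 31.1
ee_pos: [0.4416, -0.0137, 0.1537]
tcp_rot: [-0.307, 3.105, -0.035]
force: [0.5, -0.7, 0.1]
gripper_width: 0.077
t: 31.98
ee_pos: [0.3205, -0.0551, 0.248]
tcp_rot: [-0.306, 3.087, -0.047]
force: [0.3, -0.6, 0.6]
gripper_width: 0.0772
[ 0.3205 -0.0551  0.248 ] yaw 11.326229702386428 [ 0.2724 -0.621   0.5577] [0.0934 0.0448 0.0298] 0.07720551239189338 31.975
```

View pics/c8.png

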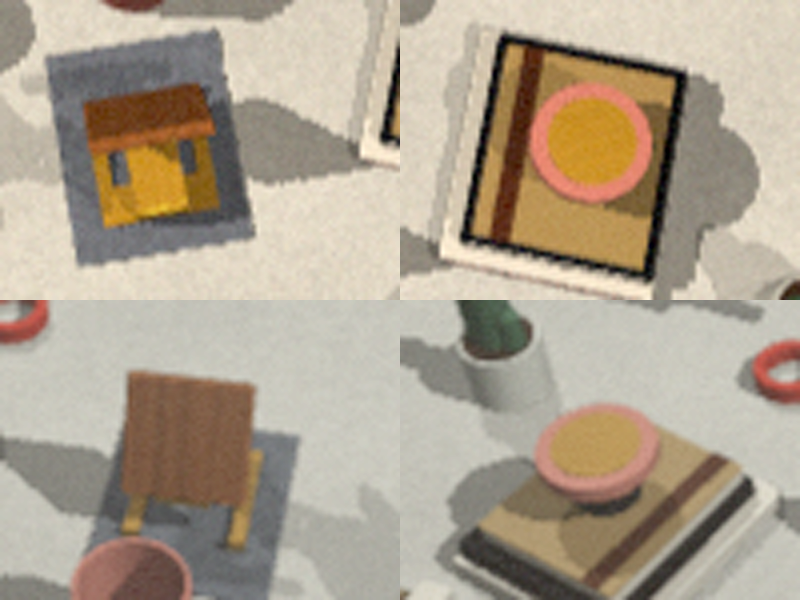

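```bash
python3 - <<'E'
from h import *
np.set_printoptions(precision=4,suppress=True)
T=cam('top');S=cam('scene');p=lambda c,o:np.array(o)+(np.array(c)+.5)/4-.5
a=ray(T,*p((192,142),(300,150)));b=ray(S,*p((198,142),(115,140)));print(tri(a,b),atz(T,*p((192,142),(300,150)),.104),atz(S,*p((198,142),(115,140)),.104))
print('heel',[atz(T,*p(c,(220,175)),.008) for c in((105,227),(218,206))])
t0,t8=[cv2.imread('pics/%s.png'%n) for n in('t0','t8')]
d=cv2.absdiff(t0,t8).max(2)
for n,(x0,y0,x1,y1) in dict(mug=(228,145,270,178),clip=(268,132,290,155),cactus=(390,215,422,245),bowl=(62,185,118,238),tape=(315,245,345,272),notes=(162,236,200,275)).items(): print(n,d[y0:y1,x0:x1].mean().round(1),(d[y0:y1,x0:x1]>50).sum())
E
```

```text
(array([ 0.5758, -0.2659,  0.1022]), [np.float64(0.0017829443176011748), np.float64(0.0017829443176011611)]) [ 0.5762 -0.2671  0.104 ] [ 0.5769 -0.2627  0.104 ]
heel [array([0.4398, 0.031 , 0.008 ]), array([ 0.4585, -0.057 ,  0.008 ])]
mug 8.4 63
clip 5.9 0
cactus 6.0 0
bowl 5.8 0
tape 11.7 0
notes 24.3 0
```

```bash
python3 -c "
from workcell import env
print(env.hand_in())"
```

```text
the job is handed in; nothing more can be done
None
```

The cap is out of the jar and standing in the middle of the book stack. The puller is back on its mat, released, and I handed the job in at about 32 s on the robot's clock.

**Grip:** The moves could only turn the gripper about the vertical. So I held the puller by its riser, from behind, not by the leaning grip plate.

**Pull:** I slid the fork in until it touched the collar, at about 5 N. The cap popped at about 11 N as I pulled up. The fork stayed within about 1.3° of level while carrying it, by the arm's own readings.

**Last checks:**

| Check | Measured | Target | Difference |
|---|---|---|---|
| Cap on stack (x, y) | (0.576, -0.266) m, upright | centre (0.577, -0.2655) m | about 1 mm |
| Puller on mat (x, y) | (0.508, -0.001) m, standing | centre (0.505, -0.0015) m | about 3 mm |

- **Stack height:** I felt the top at about 51 mm. The first camera estimate was about 42 mm, which disagrees, so I went by touch.
- **Cap position:** The two fixed cameras differ by about 4 mm sideways. That is more than the stated 2 mm calibration, but the mean is on centre.
- **Other things on the desk:** Before and after pictures from above show nothing moved. The small differences near the mug and the notes look like shadows, but I did not measure those two separately. The gripper is clear of everything.

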